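# Space the glaze test tiles on the sample board

## Robot

A 6-joint arm with a two-finger parallel gripper is mounted at the origin on a cart in front of the work surface, level with it; the furniture and walls round the work are solid. World frame = base frame: x ahead of the robot, y to its left, z up, the work surface at z = 0. Lengths are in m, angles in degrees, forces in N, time in s.
With the tool pointing down it reaches from about 0.35 to 0.775 m from the base axis. Payload 7.3 kg.
Tool frame: the origin (TCP) lies at the very end of the fingers, on their centre line; the grasp point (between the pads) lies 19 mm behind it (manip.hold_point_z is the distance from the TCP to the grasp point, in m); z points along the fingers, y is the line along which they close (so a half turn about z gives the same grasp; the last joint's range is limited). The gripper opens to 92 mm and grips with 3 to 60 N. Pads are 19 mm wide; open, the fingers measure 130 mm over their backs; the gripper's body (75 mm by 190 mm) begins 47 mm behind the grasp point.
Start: joints at [-73.453, 19.595, 87.324, -0, 73.075, -8.365], TCP at [0.221, -0.476, 0.227] pointing down, gripper open.
Joint ranges: [-145.02, 145.02], [-44.19, 115.74], [2.07, 154.8], [-57.11, 237.11], [16.16, 152.29], [-177.93, 177.93]. Speed limits (degrees/s): [147.25, 147.25, 180, 180, 180, 180].

## Interface

Orientations are given as [roll, pitch, yaw] about the fixed x, y, z axes, in that order (R = Rz(yaw) Ry(pitch) Rx(roll)).
In Python, from workcell import manip, vision, ticket gives the robot as it stands (manip), with the cameras (vision) and the job (ticket).
- The arm moves only by the shell command python3 jog.py 'ROWS' [FORCE]. ROWS is a JSON list of rows, 1 to 8 of them, each an object with the fields finger_gap (the opening from 0.0 (shut) to 1.0 (fully open)), trans (a list: dx, dy, dz in shares of the most that a row can go, 1 being 62.5 mm), yaw (a turn about the tool's z in shares of 90 degrees (1.0 is 90 degrees)); a field left out counts as zero (the opening has to be given); each row shifts and turns the commanded pose from where the row before left it, along the tool's axes as they then stand; what a row does not reach is not made up. A row lasts 1/8 s, in which the tool goes at most 0.0625 m and 10.7 degrees, less where a joint would pass 70% of its speed; a pose out of reach is approached as far as the arm can. The fingers move at their own pace and stop on an object; FORCE is the grip in N (left out, the last holds). Time passes only in rows, so rows that do not move let the fingers close. It prints the time, the measured TCP pose, the force, the opening and the grip force at its end. A shift or turn number past 1, either way, is cut back to 1. Input that does not fit is refused with a message, and nothing moves.
- manip.observe(): the state, without advancing time (a new reading comes with each control period).
- vision.grab_frame(name): name is "scene" or "top" or "wrist"; returns the picture (480x640x3 uint8, blue, green, red); there is no depth.
- vision.camera_info(name): a dict with "mtx" (3x3 intrinsics, pixels), "origin" and "attitude" of the camera in the world. Camera axes: x right, y up, looking along -z (the intrinsics and any distortion apply to the point x, -y, -z); pixel columns grow to the right and rows downward; lengths in m; the calibration is good to about 2 mm. A picture is of the moment at which its call begins: read the wrist's pose just before it. camera_info takes no time and is no camera call; for the wrist camera it gives the pose at the moment of the call.
- ticket.hand_in(): hands the job in; it is judged then, once.
The state is a dict: "clock": time; "q": joint angles; "joint_vel": joint speeds; "effort": joint torques, N m; "eef_pos": TCP position; "tool_rot": TCP orientation; "force": force on the tool from outside, world axes, zero at the start; "wrist_torque": the same for the moment, N m; "width": opening from 0.0 (shut) to 1.0 (fully open); "gripper_force": force on a finger pad.
Only numpy, scipy, OpenCV 4.12 (cv2) and the standard library are available. Lean on these libraries where they do the work, as an engineer would, in place of code of your own. Each camera call takes 0.05 s, during which the arm holds its last target. There are 200 camera calls.

## Task

The row of glaze test tiles on the plywood sample board is set out from the two bonded teal tiles in the middle, with every joint as wide as the dark wooden spacer. Begin on the right: stand the spacer on the board against the right-hand teal tile and slide the loose tile on that side along the batten until it is snug against it, then step the spacer to the left-hand side of the teal tiles and bring the other loose tile up to it in the same way. Finish with both tiles flat, square and close along the batten, and the spacer lifted out and stood upright on the bare table; leave the other things lying about undisturbed.

Things in the scene. Friction and masses are not known exactly. Their poses are not given: they have to be found in the camera images.
- sample_board: Plywood sample board fixed on the table, 120 (x) x 470 (y) x 12 mm; origin at the centre of its underside. +x points to the back, +y to the left along the row. A batten along the back stands 10 mm above the board, front face at x = +25.5 mm (a tile touching it is centred at x = +0.5 mm). Two teal tiles are bonded in the middle at x = 0, y = +32.5 and -32.5 mm, one 15 mm joint apart.
- right_bonded_tile (a point): Underside centre, on the board's upper face, of the right-hand bonded teal tile (50 x 50 x 9 mm, fixed, square to the board; axes as the board's). Correctly spaced, the centre of the loose tile on the right lies 65 mm from it towards the board's -y.
- left_bonded_tile (a point): Underside centre, on the board's upper face, of the left-hand bonded teal tile (50 x 50 x 9 mm, fixed, square to the board; axes as the board's). Correctly spaced, the centre of the loose tile on the left lies 65 mm from it towards the board's +y.
- purple_tile: Loose cream test tile with a purple glaze patch, 50 x 50 x 9 mm, 45 g, lying flat on the board near the batten; origin at the centre of its underside, z up. It starts on the left or on the right of the bonded tiles, 32 to 77 mm clear of them.
- orange_tile: Loose cream test tile with an orange glaze patch, 50 x 50 x 9 mm, 45 g, lying flat on the board near the batten; origin at the centre of its underside, z up. It starts on the left or on the right of the bonded tiles, 32 to 77 mm clear of them.
- spacer: Loose spacer: dark hardwood block 15 mm thick (its y), 44 mm long (its x), 55 mm tall, about 50 g, standing upright on the bare table to the right of the board; origin at the centre of its underside, z up. Its 15 mm thickness is the joint width. Standing on the board it rises 46 mm above the tiles.
- cup_small: Bystander, loose: small pale translucent plastic cup, 71 mm across, 84 mm tall.
- palette: Bystander, loose: white paint palette with six wells, 100 x 150 x 13 mm.
- kidney: Bystander, loose: red kidney-shaped rubber rib, 44 x 90 x 6 mm, lying flat.
- needle_tool: Bystander, loose: needle tool with wooden handle, 172 mm long, lying flat.
- ball_pen: Bystander, loose: white and blue ball pen, 145 mm long, lying flat.
- scissors: Bystander, loose: scissors with blue handles, 87 x 199 x 9 mm, lying flat.

How it is judged (in metres and radians):
On the way, in this order (a step that is already met when the one before it is completed fails the run):
1. the spacer stands on the board against the right-hand bonded tile, and the loose tile on the right is snug against its other side (((horizontal distance between purple_tile and right_bonded_tile between 0.0625 and 0.0675 m and z of purple_tile in the frame of sample_board between 0.009 and 0.015 m and x of purple_tile in the frame of sample_board between -0.004 and 0.004 m and angle between purple_tile's own z axis and vertical below 0.06 rad and (angle between the x axis of purple_tile and the x axis of sample_board, either way round below 0.06 rad or angle between the y axis of purple_tile and the x axis of sample_board, either way round below 0.06 rad) and z of spacer in the frame of sample_board between 0.009 and 0.015 m and x of spacer in the frame of sample_board between -0.02 and 0.02 m and y of spacer in the frame of sample_board between -0.069 and -0.061 m and angle between spacer's own z axis and vertical below 0.08 rad) or (horizontal distance between orange_tile and right_bonded_tile between 0.0625 and 0.0675 m and z of orange_tile in the frame of sample_board between 0.009 and 0.015 m and x of orange_tile in the frame of sample_board between -0.004 and 0.004 m and angle between orange_tile's own z axis and vertical below 0.06 rad and (angle between the x axis of orange_tile and the x axis of sample_board, either way round below 0.06 rad or angle between the y axis of orange_tile and the x axis of sample_board, either way round below 0.06 rad) and z of spacer in the frame of sample_board between 0.009 and 0.015 m and x of spacer in the frame of sample_board between -0.02 and 0.02 m and y of spacer in the frame of sample_board between -0.069 and -0.061 m and angle between spacer's own z axis and vertical below 0.08 rad))), for 0.2 s.
2. the spacer stands on the board against the left-hand bonded tile, and the loose tile on the left is snug against its other side (((horizontal distance between purple_tile and right_bonded_tile between 0.0625 and 0.0675 m and z of purple_tile in the frame of sample_board between 0.009 and 0.015 m and x of purple_tile in the frame of sample_board between -0.004 and 0.004 m and angle between each of purple_tile, orange_tile's own z axis and vertical below 0.06 rad and (angle between the x axis of purple_tile and the x axis of sample_board, either way round below 0.06 rad or angle between the y axis of purple_tile and the x axis of sample_board, either way round below 0.06 rad) and horizontal distance between orange_tile and left_bonded_tile between 0.0625 and 0.0675 m and z of orange_tile in the frame of sample_board between 0.009 and 0.015 m and x of orange_tile in the frame of sample_board between -0.004 and 0.004 m and (angle between the x axis of orange_tile and the x axis of sample_board, either way round below 0.06 rad or angle between the y axis of orange_tile and the x axis of sample_board, either way round below 0.06 rad) and z of spacer in the frame of sample_board between 0.009 and 0.015 m and x of spacer in the frame of sample_board between -0.02 and 0.02 m and y of spacer in the frame of sample_board between 0.061 and 0.069 m and angle between spacer's own z axis and vertical below 0.08 rad) or (horizontal distance between orange_tile and right_bonded_tile between 0.0625 and 0.0675 m and z of orange_tile in the frame of sample_board between 0.009 and 0.015 m and x of orange_tile in the frame of sample_board between -0.004 and 0.004 m and angle between each of orange_tile, purple_tile's own z axis and vertical below 0.06 rad and (angle between the x axis of orange_tile and the x axis of sample_board, either way round below 0.06 rad or angle between the y axis of orange_tile and the x axis of sample_board, either way round below 0.06 rad) and horizontal distance between purple_tile and left_bonded_tile between 0.0625 and 0.0675 m and z of purple_tile in the frame of sample_board between 0.009 and 0.015 m and x of purple_tile in the frame of sample_board between -0.004 and 0.004 m and (angle between the x axis of purple_tile and the x axis of sample_board, either way round below 0.06 rad or angle between the y axis of purple_tile and the x axis of sample_board, either way round below 0.06 rad) and z of spacer in the frame of sample_board between 0.009 and 0.015 m and x of spacer in the frame of sample_board between -0.02 and 0.02 m and y of spacer in the frame of sample_board between 0.061 and 0.069 m and angle between spacer's own z axis and vertical below 0.08 rad))), for 0.2 s.
At the end, for the whole second after the job is handed in: A loose tile lies one 15 mm joint outside each bonded tile (centres 65 mm apart, within 2.5 mm), both flat on the board, square within 0.06 rad and within 4 mm of the line of bonded tiles; the spacer stands upright on the bare table; all at rest (((horizontal distance between purple_tile and right_bonded_tile between 0.0625 and 0.0675 m and z of purple_tile in the frame of sample_board between 0.009 and 0.015 m and x of purple_tile in the frame of sample_board between -0.004 and 0.004 m and angle between each of purple_tile, orange_tile's own z axis and vertical below 0.06 rad and (angle between the x axis of purple_tile and the x axis of sample_board, either way round below 0.06 rad or angle between the y axis of purple_tile and the x axis of sample_board, either way round below 0.06 rad) and horizontal distance between orange_tile and left_bonded_tile between 0.0625 and 0.0675 m and z of orange_tile in the frame of sample_board between 0.009 and 0.015 m and x of orange_tile in the frame of sample_board between -0.004 and 0.004 m and (angle between the x axis of orange_tile and the x axis of sample_board, either way round below 0.06 rad or angle between the y axis of orange_tile and the x axis of sample_board, either way round below 0.06 rad)) or (horizontal distance between orange_tile and right_bonded_tile between 0.0625 and 0.0675 m and z of orange_tile in the frame of sample_board between 0.009 and 0.015 m and x of orange_tile in the frame of sample_board between -0.004 and 0.004 m and angle between each of orange_tile, purple_tile's own z axis and vertical below 0.06 rad and (angle between the x axis of orange_tile and the x axis of sample_board, either way round below 0.06 rad or angle between the y axis of orange_tile and the x axis of sample_board, either way round below 0.06 rad) and horizontal distance between purple_tile and left_bonded_tile between 0.0625 and 0.0675 m and z of purple_tile in the frame of sample_board between 0.009 and 0.015 m and x of purple_tile in the frame of sample_board between -0.004 and 0.004 m and (angle between the x axis of purple_tile and the x axis of sample_board, either way round below 0.06 rad or angle between the y axis of purple_tile and the x axis of sample_board, either way round below 0.06 rad))) and height (world z) of spacer between -0.004 and 0.006 m and angle between spacer's own z axis and vertical below 0.1 rad and linear speed of each of purple_tile, orange_tile, spacer below 0.01 m/s); the robot touches nothing.
It fails at once if a bystander (small cup, palette, kidney, needle tool, ball pen, scissors) is moved by more than 20 mm (distance of any of cup_small, palette, kidney, needle_tool, ball_pen, scissors from where it was at the start of the episode above 0.02 m).
It also fails if it takes over 69 s, if anything falls off the work surface, if the arm or the gripper's body presses on something with over 40 N, if the wrist force passes 120 N, or if a joint passes its speed limit or range.

## Working session

There is one attempt and no reset: what is moved stays moved. The work goes in short steps, Python scripts to look and compute and a shell command to move; the robot and the scene stay as the last step left them, time stands still between calls to the robot, and variables do not carry over. Pictures are saved under pics/ and viewed, at most 10 in all, crops included, and the job is handed in when it is done.

```bash
ls; mkdir -p pics; python3 - <<'E'
from workcell import manip, vision, ticket
import cv2
for n in("top","scene"):
    i=vision.camera_info(n); print(n,i)
    cv2.imwrite(f"pics/{n}0.png",vision.grab_frame(n))
print(manip.observe(), manip.hold_point_z)
E
```

```text
jog.py
pics
workcell.py
top {'mtx': array([[555.72303111,   0.        , 315.35565299],
       [  0.        , 555.72303111, 242.71479709],
       [  0.        ,   0.        ,   1.        ]]), 'origin': array([0.37198435, 0.01370391, 1.21833687]), 'attitude': array([ 10.48681263,  -1.19362785, -91.21827838])}
scene {'mtx': array([[436.13277875,   0.        , 325.73209247],
       [  0.        , 436.13277875, 240.58480649],
       [  0.        ,   0.        ,   1.        ]]), 'origin': array([0.03607425, 0.58612856, 0.86674641]), 'attitude': array([ 4.35282759e+01,  9.02911303e-02, -1.37064130e+02])}
{'clock': 0.1, 'q': array([-7.34556856e+01,  1.96326222e+01,  8.73711970e+01,  7.60493312e-04,
        7.30750723e+01, -8.36598862e+00]), 'joint_vel': array([-0.0493777 , -0.01015708, -0.04212986, -0.05532585,  0.06417343,
       -0.02991666]), 'effort': array([ 1.13734426e-03, -4.32004237e+01, -2.44694549e+01,  7.20122340e-02,
        5.26709540e-02, -5.77289939e-05]), 'eef_pos': array([ 0.221043  , -0.47580152,  0.22611626]), 'tool_rot': array([-1.79922054e+02, -1.21978742e-02,  2.49100728e+01]), 'force': array([1.29086102, 0.06608523, 0.07977926]), 'wrist_torque': array([ 0.01072607,  0.04572622, -0.0347376 ]), 'gripper_force': 0.0, 'width': 1.0019402462784874} 0.0188
```

View pics/top0.png

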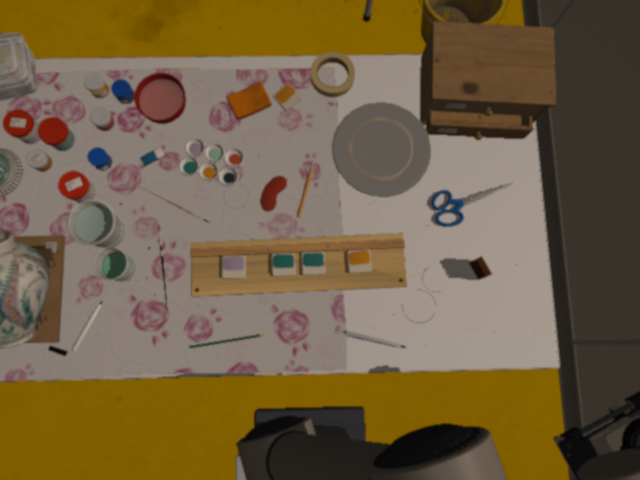

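View pics/scene0.png

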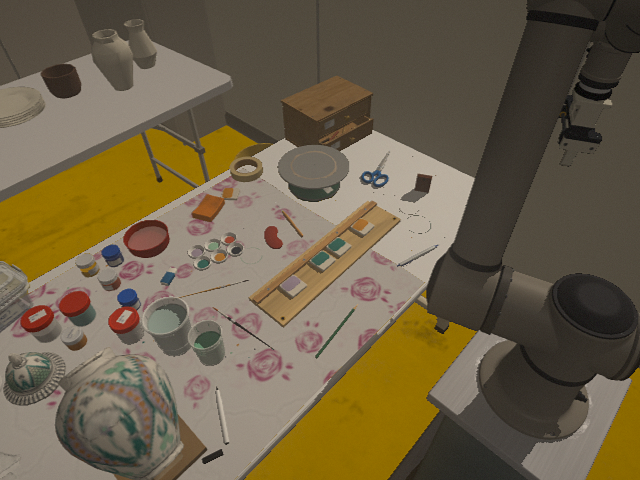

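The top view shows the board with its centre near (298,264). Orange is the right-hand tile at (359,261), purple the left-hand one at (233,266), and the teal tiles are at (284,263) and (313,262). The spacer's top is near (481,267), standing free to the right. Front of the board is clear around (300,320). The scene view agrees, with the spacer at (424,183).

```bash
cat > h.py <<'E'
import numpy as np, cv2
from scipy.spatial.transform import Rotation as Ro
from workcell import manip, vision, ticket
def cam(n):
    i=vision.camera_info(n); return i["mtx"],np.array(i["origin"]),Ro.from_euler("xyz",i["attitude"],degrees=True).as_matrix()
def ray(c,uv):
    K,o,R=c; u,v=uv; d=R@np.array([(u-K[0,2])/K[0,0],-(v-K[1,2])/K[1,1],-1.]); return d/np.linalg.norm(d)
def onz(c,uv,z):
    d=ray(c,uv); return c[1]+d*(z-c[1][2])/d[2]
def proj(c,p):
    K,o,R=c; q=R.T@(np.asarray(p)-o); return K[0,2]-K[0,0]*q[0]/q[2],K[1,2]+K[1,1]*q[1]/q[2]
def cross(c1,a,c2,b):
    d1,d2=ray(c1,a),ray(c2,b); s=np.linalg.lstsq(np.c_[d1,-d2],c2[1]-c1[1],rcond=None)[0]
    p,q=c1[1]+d1*s[0],c2[1]+d2*s[1]; return (p+q)/2,np.linalg.norm(p-q)
def hsv(im,lo,hi):
    return cv2.inRange(cv2.cvtColor(im,cv2.COLOR_BGR2HSV),np.array(lo),np.array(hi))
def blobs(m,amin,amax=1e9):
    m=cv2.morphologyEx(m,cv2.MORPH_OPEN,np.ones((2,2),np.uint8))
    return [c for c in cv2.findContours(m,cv2.RETR_EXTERNAL,cv2.CHAIN_APPROX_NONE)[0] if amin<cv2.contourArea(c)<amax]
E
python3 - <<'E'
from h import *
np.set_printoptions(precision=4,suppress=True)
im=cv2.imread("pics/top0.png"); c=cam("top")
for p,z,n in [((298,264),.012,"board"),((284,262),.021,"tealL"),((313,261),.021,"tealR"),((359,260),.021,"or"),((233,265),.021,"pu"),((481,267),.055,"spacer"),((481,267),0,"sp0"),((191,245),.022,"boardBL"),((404,235),.022,"BR"),((192,296),.012,"FL"),((405,287),.012,"FR")]:
    print(n,onz(c,p,z)[:2], im[int(p[1]),int(p[0])])
w=vision.camera_info("wrist"); s=manip.observe()
Rt=Ro.from_euler("xyz",s["tool_rot"],degrees=True).as_matrix()
print(w["mtx"],Rt.T@(w["origin"]-s["eef_pos"]),Rt.T@cam("wrist")[2])
# spacer side masks
hs=cv2.cvtColor(im,cv2.COLOR_BGR2HSV); print(hs[255:280:2,466:494:2,2])
E
```

```text
board [0.548  0.0229] [ 56  92 118]
tealL [0.5516 0.0532] [67 77 33]
tealR [ 0.5527 -0.01  ] [66 75 32]
or [ 0.5531 -0.1104] [ 20  86 139]
pu [0.547  0.1637] [106  97 116]
spacer [ 0.5282 -0.3661] [14 25 51]
sp0 [ 0.5356 -0.3841] [14 25 51]
boardBL [0.5926 0.255 ] [ 78 108 135]
BR [ 0.6068 -0.2116] [132 144 158]
FL [0.4824 0.2527] [ 84 106 127]
FR [ 0.493  -0.2098] [118 131 144]
[[386.7956   0.     315.5824]
 [  0.     386.7956 235.4048]
 [  0.       0.       1.    ]] [ 0.0711  0.0008 -0.1573] [[-0.001   0.9667  0.256 ]
 [ 1.      0.0008  0.0006]
 [ 0.0004  0.256  -0.9667]]
[[161 161 162 163 162 162 161 153 156 162 162 162 162 162]
 [161 162 162 162 161 151 125  91 122 160 162 163 162 163]
 [118 130 149 147 122  82  64  60  81 146 162 163 162 163]
 [ 79  84  78  60  38  32  53  61  63 105 155 163 163 162]
 [ 79  69  34  24  22  23  42  60  62  73 134 162 163 162]
 [ 80  76  51  24  22  23  28  53  61  62  95 153 163 162]
 [ 81  80  71  34  24  22  21  35  58  60  66 122 161 162]
 [ 80  80  79  54  27  24  20  19  49  61  61  82 147 163]
 [ 80  80  80  75  43  22  22  20  33  56  61  64 115 160]
 [ 80  86  85  80  63  27  21  20  23  46  59  62  84 147]
 [ 79  81  81  79  76  45  21  23  23  32  66 103 135 157]
 [ 81  79  79  79  80  66  33  32  64 101 134 157 162 163]
 [130 106 104 105 105 104 104 123 146 159 162 163 163 163]]
```

The manual's scale: shifts go in shares of 62.5 mm and turns go in shares of 90 degrees. Converting my numbers, 0.055 m is 0.88, 0.006 m is 0.096.

```bash
python3 jog.py '[{"finger_gap":1, "trans":[0.88, 0.096, 0.16]}, {"finger_gap":1, "trans":[0.88, 0.096, 0.16]}, {"finger_gap":1, "trans":[0.88, 0.096, 0.16]}, {"finger_gap":1, "trans":[0.88, 0.096, 0.16]}, {"finger_gap":1, "trans":[0.48, 0.064, 0]}, {"finger_gap":1}]'
python3 - <<'E'
from h import *
import pickle
a=cam("wrist");im=vision.grab_frame("wrist");cv2.imwrite("pics/w1.png",im);pickle.dump(a,open("w1.pkl","wb"))
E
python3 jog.py '[{"finger_gap":1, "trans":[0.56, 0.064, 0.32]}, {"finger_gap":1, "trans":[0.64, 0.064, 0.32]}, {"finger_gap":1}]'
python3 - <<'E'
from h import *
import pickle
a=cam("wrist");im=vision.grab_frame("wrist");cv2.imwrite("pics/w2.png",im);pickle.dump(a,open("w2.pkl","wb"))
cv2.imwrite("pics/w12.png",np.hstack([cv2.resize(cv2.imread("pics/w1.png"),(400,300)),cv2.resize(im,(400,300))]))
E
```

```text
clock: 0.85
eef_pos: [0.4613, -0.3949, 0.1858]
tool_rot: [-179.9, 0.0, 25.1]
force: [-0.1, -1.1, -0.2]
width: 1.004
gripper_force: 0.0
clock: 1.27
eef_pos: [0.531, -0.3708, 0.1445]
tool_rot: [-179.8, 0.1, 25.0]
force: [-0.8, -0.3, 0.3]
width: 1.005
gripper_force: 0.0
```

View pics/w12.png

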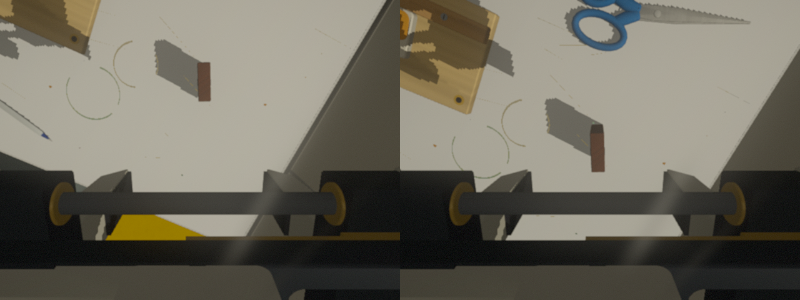

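The spacer's brown top is at about (326,131) in the full-size first wrist frame and (315,240) in the second. It is nearly square to the tool.

```bash
python3 - <<'E'
from h import *
import pickle
np.set_printoptions(precision=4,suppress=True)
C=[pickle.load(open(f"w{k}.pkl","rb")) for k in(1,2)];R=[]
for k,c in zip((1,2),C):
    im=cv2.imread(f"pics/w{k}.png"); u=im.astype(int)
    m=((u[:,:,2]>55)&(u[:,:,2]-u[:,:,1]>15)&(u[:,:,1]-u[:,:,0]<25)&(u[:,:,1]<80)).astype(np.uint8)*255
    m[:, :280]=0; m[:,360:]=0; m[290:]=0
    for b in blobs(m,100):
        r=cv2.minAreaRect(b);print(k,r,cv2.contourArea(b));R.append((r,b))
p,e=cross(C[0],R[0][0][0],C[1],R[1][0][0]);print(p,e)
for (r,b),c in zip(R,C):
    q=np.array([onz(c,x[0],p[2])[:2] for x in b],np.float32)
    rr=cv2.minAreaRect(q*1000);print(rr)
u=cv2.imread("pics/w2.png");print(u[225:290:5,315])
E
```

```text
1 ((327.0, 131.5), (59.0, 18.0), 90.0) 1011.5
2 ((317.00299072265625, 244.08609008789062), (60.481300354003906, 20.33274269104004), 88.02507019042969) 1127.5
[ 0.5304 -0.3724  0.0521] 0.0002259730368266639
((530.0214233398438, -372.45294189453125), (41.58891296386719, 13.155387878417969), 25.81502342224121)
((530.0791015625, -372.6972351074219), (42.236167907714844, 13.618409156799316), 26.491352081298828)
[[ 52  65  90]
 [ 57  69  92]
 [ 54  66  92]
 [ 56  70  92]
 [ 53  71  92]
 [ 57  73  92]
 [ 55  69  89]
 [ 55  69  91]
 [ 57  70  91]
 [ 56  71  94]
 [109 123 134]
 [153 165 170]
 [152 165 170]]
```

Scaled: 0.0425 m is 0.68, 0.04 m is 0.64, -1.2 degrees / 90 = -0.0133.

```bash
python3 jog.py '[{"finger_gap":1, "trans":[-0.0256, 0.016, 0.64], "yaw":-0.0133}, {"finger_gap":1, "trans":[0, 0, 0.64]}, {"finger_gap":1, "trans":[0, 0, 0.68]}, {"finger_gap":1}, {"finger_gap":0}, {"finger_gap":0}, {"finger_gap":0}, {"finger_gap":0}]' 20
```

```text
clock: 2.33
eef_pos: [0.5303, -0.3737, 0.025]
tool_rot: [179.9, -0.0, 26.1]
force: [-0.7, 0.6, 0.3]
width: 0.613
gripper_force: 0.0
```

Scaled: 0.003 m is 0.048.

```bash
python3 jog.py '[{"finger_gap":0.6, "trans":[0, 0, 0.048]}, {"finger_gap":0}, {"finger_gap":0}, {"finger_gap":0}, {"finger_gap":0}, {"finger_gap":0}, {"finger_gap":0}]' 20; python3 jog.py '[{"finger_gap":0}, {"finger_gap":0, "trans":[0, 0, -0.64]}, {"finger_gap":0, "trans":[0, 0, -0.96]}, {"finger_gap":0, "trans":[0, 0, -0.8]}, {"finger_gap":0, "trans":[0, 0, -0.48]}, {"finger_gap":0}]'
```

```text
clock: 3.2
eef_pos: [0.5301, -0.3735, 0.0212]
tool_rot: [180.0, -0.0, 26.1]
force: [-1.1, 0.2, -0.7]
width: 0.16
gripper_force: 20.0
clock: 3.95
eef_pos: [0.531, -0.3743, 0.2042]
tool_rot: [179.7, -0.1, 26.1]
force: [-0.3, -0.7, -1.5]
width: 0.162
gripper_force: 20.0
```

Scaled: -0.054 m is -0.864, 0.014 m is 0.224, 8.1 degrees / 90 = 0.09.

```bash
python3 jog.py '[{"finger_gap":0, "trans":[0.224, -0.864, 0]}, {"finger_gap":0, "trans":[0.224, -0.864, 0]}, {"finger_gap":0, "trans":[0.224, -0.864, 0]}, {"finger_gap":0, "trans":[0.224, -0.864, 0]}, {"finger_gap":0, "trans":[0.224, -0.864, 0]}, {"finger_gap":0, "yaw":0.09}, {"finger_gap":0, "yaw":0.09}, {"finger_gap":0, "yaw":0.09}]'; python3 jog.py '[{"finger_gap":0}, {"finger_gap":0}]'
python3 - <<'E'
from h import *
import pickle
a=cam("wrist");im=vision.grab_frame("wrist");cv2.imwrite("pics/w3.png",im);pickle.dump(a,open("w3.pkl","wb"))
E
python3 jog.py '[{"finger_gap":0, "trans":[0, -0.88, 0]}, {"finger_gap":0, "trans":[0, -0.72, 0]}, {"finger_gap":0}, {"finger_gap":0}]'
python3 - <<'E'
from h import *
import pickle
a=cam("wrist");im=vision.grab_frame("wrist");cv2.imwrite("pics/w4.png",im);pickle.dump(a,open("w4.pkl","wb"))
E
```

```text
clock: 4.95
eef_pos: [0.4732, -0.0997, 0.1995]
tool_rot: [-179.9, 0.2, 1.6]
force: [-0.0, -0.2, -1.4]
width: 0.161
gripper_force: 20.0
clock: 5.2
eef_pos: [0.4737, -0.1001, 0.2004]
tool_rot: [-180.0, 0.1, 2.0]
force: [-0.6, -0.1, 0.9]
width: 0.157
gripper_force: 20.0
clock: 5.75
eef_pos: [0.471, -0.0006, 0.2011]
tool_rot: [180.0, -0.0, 1.9]
force: [0.6, -1.0, 0.1]
width: 0.166
gripper_force: 20.0
```

View pics/w3.png

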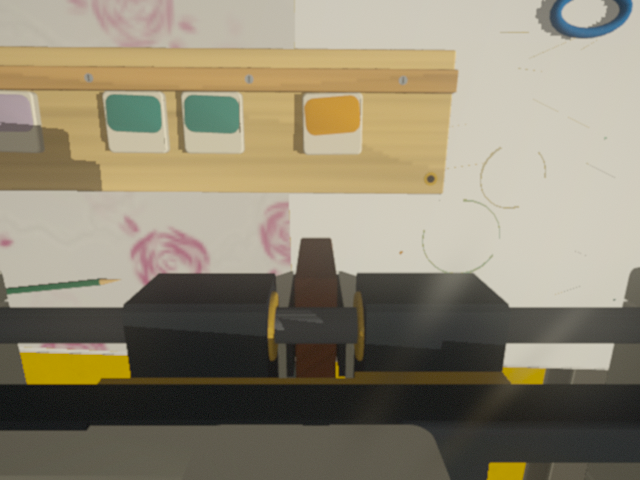

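View pics/w4.png

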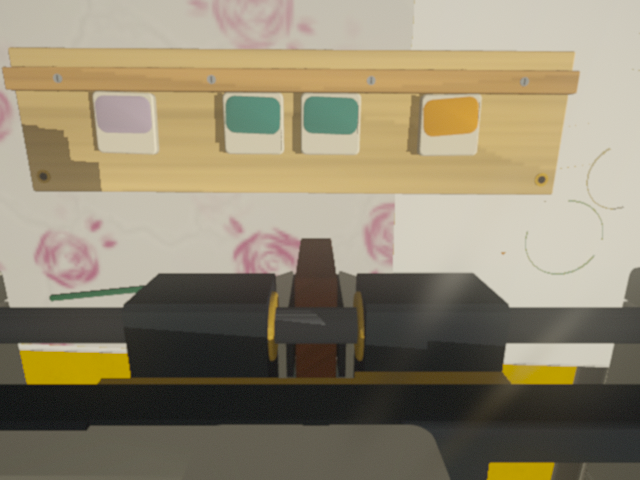

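Both wrist frames show the whole row. In w4 purple is at (126,122), the teals at (253,122) and (331,122), orange at (450,124), and the batten's front edge near row 92. The tiles touch or nearly touch the batten. The spacer hangs square in the jaws.

```bash
cat > meas.py <<'E'
from h import *
def tiles(im,r0=84,r1=160):
    h=cv2.cvtColor(im,cv2.COLOR_BGR2HSV).astype(int); H,S,V=h[...,0],h[...,1],h[...,2]
    m=(((S<70)&(V>95))|((H>60)&(H<100)&(S>60))|((S>205)&(V>120))|((H>120)&(H<175)&(V>90))).astype(np.uint8)*255
    m[:r0]=0;m[r1:]=0
    m=cv2.morphologyEx(m,cv2.MORPH_CLOSE,np.ones((7,7),np.uint8))
    m=cv2.morphologyEx(m,cv2.MORPH_OPEN,np.ones((9,9),np.uint8))
    return sorted([(cv2.minAreaRect(b),b) for b in blobs(m,1500,6500)],key=lambda t:t[0][0][0])
E
python3 - <<'E'
from meas import *
import pickle
np.set_printoptions(precision=4,suppress=True)
C=[pickle.load(open(f"w{k}.pkl","rb")) for k in(3,4)]
T=[tiles(cv2.imread(f"pics/w{k}.png")) for k in(3,4)]
for t,c in zip(T,C):
    for r,b in t:
        q=np.array([onz(c,x[0],.021)[:2] for x in b],np.float32)
        rr=cv2.minAreaRect(q*1000);print(np.round(r[0],1),np.round(r[1],1),"|",np.round(rr[0],1),np.round(rr[1],1),round(rr[2],1))
a=T[0][-3:];b=T[1][-3:]
for x,y in zip(a,b): print(cross(C[0],x[0][0],C[1],y[0][0]))
E
```

```text
[ 21.5 122. ] [43. 62.] | [544.4 151. ] [37.9 50.4] 87.7
[136.5 122.5] [61. 65.] | [547.6  52. ] [49. 52.] 1.9
[213. 123.] [62. 62.] | [549.2 -11.9] [49.5 50.9] 0.6
[ 13.5 122.5] [75. 27.] | [539.9 255.3] [22.7 62.5] 80.0
[126.5 123. ] [62. 65.] | [544.6 160.3] [52.2 49.8] 89.8
[254.  123.5] [61. 60.] | [547.6  53.5] [49.5 50.1] 1.1
[331.5 124.5] [59. 61.] | [549. -11.] [49.2 49.6] 1.8
[599.5 122.5] [75. 79.] | [ 557.7 -240.7] [60.4 69.4] 1.8
(array([0.5452, 0.0287, 0.1851]), np.float64(0.00010550687810191196))
(array([ 0.5468, -0.006 ,  0.1524]), np.float64(0.0002483659447204097))
(array([ 0.5468, -0.0711,  0.2545]), np.float64(0.0006257358050127921))
```

```bash
python3 - <<'E'
from meas import *
import pickle
np.set_printoptions(precision=4,suppress=True)
C=[pickle.load(open(f"w{k}.pkl","rb")) for k in(3,4)]
I=[cv2.imread(f"pics/w{k}.png") for k in(3,4)]
T=[tiles(i) for i in I]
h=cv2.cvtColor(I[1],cv2.COLOR_BGR2HSV); print("orange",h[115,430:470:20],"ply",h[170,430:470:20],h[120,390:410:10],"cream",h[148,450])
for n,i,j in(("tealL",1,2),("tealR",2,3)): print(n,cross(C[0],T[0][i][0][0],C[1],T[1][j][0][0]))
O=[]
for im,c in zip(I,C):
    g=cv2.cvtColor(im,cv2.COLOR_BGR2HSV).astype(int);H,S,V=g[...,0],g[...,1],g[...,2]
    m=((((H<17)&(S>190)&(V>120))|((S<75)&(V>130)))*255).astype(np.uint8); m[:92]=0;m[160:]=0
    m=cv2.morphologyEx(cv2.morphologyEx(m,cv2.MORPH_CLOSE,np.ones((7,7),np.uint8)),cv2.MORPH_OPEN,np.ones((9,9),np.uint8))
    for b in blobs(m,2500,6000):
        r=cv2.minAreaRect(b);q=np.array([onz(c,x[0],.021)[:2] for x in b],np.float32);rr=cv2.minAreaRect(q*1000)
        print(np.round(r[0],1),np.round(r[1],1),"|",np.round(rr[0],1),np.round(rr[1],1),round(rr[2],1))
# board front edge & batten: column scans of ply in w4
c=C[1];im=I[1]
hs=cv2.cvtColor(im,cv2.COLOR_BGR2HSV).astype(int)
for z,rows in((.012,(170,210)),):
  P=[]
  for u in range(110,540,10):
    s=hs[rows[0]:rows[1],u,1]; k=np.argmin(np.diff(cv2.GaussianBlur(s.astype(np.float32).reshape(-1,1),(1,5),0)[:,0])); P.append(onz(c,(u,rows[0]+k+.5),z)[:2])
  P=np.array(P); f=np.polyfit(P[:,1],P[:,0],1); r=P[:,0]-np.polyval(f,P[:,1]); g=abs(r)<.002; f=np.polyfit(P[g,1],P[g,0],1); print("front edge yaw",-np.degrees(np.arctan(f[0])),"x at y=.02",np.polyval(f,.02),g.mean())
E
```

```text
orange [[ 19 177 194]
 [ 19 176 200]] ply [[ 21 101 196]
 [ 21 104 194]] [[ 21 105 197]
 [ 21 104 205]] cream [ 23  42 208]
tealL (array([0.5482, 0.0544, 0.0169]), np.float64(0.00019896680706735204))
tealR (array([ 0.5496, -0.0112,  0.0205]), np.float64(0.00027857571928634504))
[599.5 126.5] [67. 79.] | [ 554.6 -240.7] [54.2 69.6] 1.8
[126.5 123.5] [61. 65.] | [544.5 160.3] [52.4 49.9] 89.8
front edge yaw 1.493780007627895 x at y=.02 0.48981380141003705 1.0
```

Scaled: 0.05 m is 0.8, 0.0258 m is 0.4128, 0.4 degrees / 90 = 0.0044.

```bash
python3 jog.py '[{"finger_gap":0, "trans":[0.4128, 0.2704, 0.64], "yaw":0.0044}, {"finger_gap":0, "trans":[0.4128, 0.2704, 0.72]}, {"finger_gap":0, "trans":[0.4128, 0.2704, 0.8]}, {"finger_gap":0}, {"finger_gap":0}]'
```

```text
clock: 6.42
eef_pos: [0.5496, -0.0496, 0.0669]
tool_rot: [180.0, -0.0, 1.3]
force: [0.0, -0.1, -0.4]
width: 0.164
gripper_force: 20.0
```

Scaled: 0.015 m is 0.24, 0.012 m is 0.192, -0.2 degrees / 90 = -0.0022.

```bash
python3 jog.py '[{"finger_gap":0, "trans":[0, 0, 0.24], "yaw":-0.0022}, {"finger_gap":0, "trans":[0, 0, 0.192]}, {"finger_gap":0, "trans":[0, 0, 0.08]}, {"finger_gap":0}, {"finger_gap":0}]'; python3 jog.py '[{"finger_gap":0, "trans":[0, -0.016, 0]}, {"finger_gap":0, "trans":[0, -0.016, 0]}, {"finger_gap":0, "trans":[0, -0.016, 0]}, {"finger_gap":0, "trans":[0, -0.016, 0]}, {"finger_gap":0}]'
```

```text
clock: 7.05
eef_pos: [0.5499, -0.0489, 0.0345]
tool_rot: [180.0, -0.0, 1.6]
force: [0.3, -0.6, 0.0]
width: 0.168
gripper_force: 20.0
clock: 7.68
eef_pos: [0.5496, -0.0448, 0.0342]
tool_rot: [180.0, -0.0, 1.6]
force: [0.8, 0.6, -0.7]
width: 0.165
gripper_force: 20.0
```

Scaled: -0.0008 m is -0.0128.

```bash
for i in 1; do python3 jog.py '[{"finger_gap":0, "trans":[0, -0.0128, 0]}, {"finger_gap":0}]'; python3 jog.py '[{"finger_gap":0, "trans":[0, -0.0128, 0]}, {"finger_gap":0}]';python3 jog.py '[{"finger_gap":0, "trans":[0, -0.0128, 0]}, {"finger_gap":0}]'; done | grep -E "eef|^force"
```

```text
eef_pos: [0.5495, -0.0441, 0.0342]
force: [0.6, -0.9, -1.9]
eef_pos: [0.5495, -0.0433, 0.0342]
force: [1.2, 0.0, -0.3]
eef_pos: [0.5495, -0.0428, 0.0342]
force: [0.3, -1.8, -1.0]
```

```bash
(python3 jog.py '[{"finger_gap":0, "trans":[0, -0.0096, 0]}, {"finger_gap":0}]'; python3 jog.py '[{"finger_gap":0, "trans":[0, -0.0096, 0]}, {"finger_gap":0}]') | grep -E "eef|^force"
```

```text
eef_pos: [0.5495, -0.0427, 0.0342]
force: [-0.8, -5.1, -1.2]
eef_pos: [0.5495, -0.0427, 0.0343]
force: [0.7, -7.9, -1.8]
```

Scaled: 0.001 m is 0.016, 0.0008 m is 0.0128.

```bash
python3 jog.py '[{"finger_gap":0, "trans":[0, 0.016, 0.016]}, {"finger_gap":0, "trans":[0, 0, 0.0128]}, {"finger_gap":0}]' | grep -E "eef|^force"; python3 jog.py '[{"finger_gap":0.6}, {"finger_gap":0.6}, {"finger_gap":0.6}, {"finger_gap":0.6}, {"finger_gap":0.6, "trans":[0, 0, -0.48]}, {"finger_gap":0.6, "trans":[0, 0, -0.8]}, {"finger_gap":0.6, "trans":[0, 0, -0.8]}, {"finger_gap":0.6}]'
```

```text
eef_pos: [0.5497, -0.0427, 0.0332]
force: [-2.4, -3.7, 6.6]
clock: 10.3
eef_pos: [0.5518, -0.0427, 0.1666]
tool_rot: [179.9, -0.5, 1.6]
force: [-0.0, -1.0, -1.2]
width: 0.593
gripper_force: 0.0
```

Scaled: -0.04 m is -0.64, 0.019 m is 0.304.

```bash
python3 jog.py '[{"finger_gap":0.6, "trans":[-0.64, 0.304, -0.24]}, {"finger_gap":0.6, "trans":[-0.64, 0.304, -0.24]}, {"finger_gap":0.6}, {"finger_gap":0.6}]' | grep eef
cat > see.py <<'E'
import sys,pickle
from meas import *
def look(k):
    a=cam("wrist");im=vision.grab_frame("wrist");cv2.imwrite(f"pics/w{k}.png",im);pickle.dump(a,open(f"w{k}.pkl","wb"));return a,im
def loose(c,im,zt=.021):
    g=cv2.cvtColor(im,cv2.COLOR_BGR2HSV).astype(int);H,S,V=g[...,0],g[...,1],g[...,2]
    m=(((S>150)&(V>130)|(S<75)&(V>100)|(H>60)&(H<100)&(S>60)|(H>115)&(H<175)&(V>90))*255).astype(np.uint8)
    K=c[0]; u,v=np.meshgrid(np.arange(640),np.arange(480))
    roi=np.array([proj(c,p) for p in((.496,.23,.021),(.496,-.185,.021),(.5755,-.187,.021),(.5645,.23,.021))],np.int32)
    r=np.zeros_like(m);cv2.fillPoly(r,[roi],255);m&=r
    m=cv2.morphologyEx(cv2.morphologyEx(m,cv2.MORPH_CLOSE,np.ones((7,7),np.uint8)),cv2.MORPH_OPEN,np.ones((9,9),np.uint8))
    for b in blobs(m,900,9000):
        q=np.array([onz(c,x[0],zt)[:2] for x in b],np.float32);rr=cv2.minAreaRect(q*1000)
        print("px",np.round(cv2.minAreaRect(b)[0],0),"mm",np.round(rr[0],1),np.round(rr[1],1),round(rr[2],1))
    return m
if __name__=="__main__": c,im=look(sys.argv[1]);loose(c,im)
E
python3 see.py 5
```

```text
eef_pos: [0.4708, -0.0824, 0.1919]
px [228. 142.] mm [533.2  -8. ] [16.8 41.9] 1.5
px [354. 124.] mm [ 549.9 -111.6] [46.4 49.8] 1.8
px [153. 123.] mm [545.9  52.2] [45.4 51.9] 1.5
px [ 28. 124.] mm [543.2 156.7] [49.2 46.8] 89.8
```

View pics/w5.png

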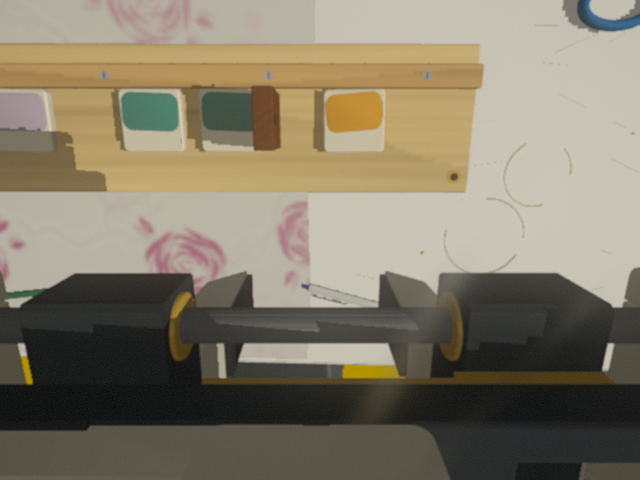

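The spacer stands on the board at (264,118), flush with the right teal tile. Orange at (354,122) is square and about 1 mm off the batten.

Scaled: 0.04 m is 0.64, 0.039 m is 0.624, -10 degrees / 90 = -0.1111.

```bash
python3 jog.py '[{"finger_gap":0, "trans":[0.64, 0.624, 0]}, {"finger_gap":0, "trans":[0.624, 0.624, 0]}, {"finger_gap":0, "yaw":-0.1111}, {"finger_gap":0, "yaw":-0.1111}, {"finger_gap":0, "yaw":-0.1111}, {"finger_gap":0, "yaw":-0.1111}, {"finger_gap":0, "yaw":-0.1111}, {"finger_gap":0, "yaw":-0.1111}]'; python3 jog.py '[{"finger_gap":0, "trans":[0, 0, 0.64], "yaw":-0.1111}, {"finger_gap":0, "trans":[0, 0, 0.64], "yaw":-0.1111}, {"finger_gap":0, "trans":[0, 0, 0.64], "yaw":-0.1111}, {"finger_gap":0}, {"finger_gap":0}]'
```

```text
clock: 11.85
eef_pos: [0.5524, -0.1575, 0.1911]
tool_rot: [-179.9, -0.0, 62.0]
force: [-0.8, -0.4, 0.2]
width: 0.008
gripper_force: 0.0
clock: 12.48
eef_pos: [0.5528, -0.1582, 0.0732]
tool_rot: [179.9, 0.0, 91.5]
force: [0.9, 0.0, 0.8]
width: 0.008
gripper_force: 0.0
```

Scaled: 0.035 m is 0.56, -0.0012 m is -0.0192.

```bash
python3 jog.py '[{"finger_gap":0, "trans":[0, -0.0192, 0.56]}, {"finger_gap":0, "trans":[0, 0, 0.288]}, {"finger_gap":0, "trans":[0, 0, 0.08]}, {"finger_gap":0}, {"finger_gap":0}]'|grep -E "eef|force"; python3 jog.py '[{"finger_gap":0, "trans":[0.096, 0, 0]}, {"finger_gap":0, "trans":[0.096, 0, 0]}, {"finger_gap":0, "trans":[0.096, 0, 0]}, {"finger_gap":0, "trans":[0.096, 0, 0]}, {"finger_gap":0, "trans":[0.096, 0, 0]}, {"finger_gap":0, "trans":[0.096, 0, 0]}, {"finger_gap":0}]' |grep -E "eef|force"
```

```text
eef_pos: [0.5515, -0.1587, 0.0158]
force: [0.4, -0.1, -0.1]
gripper_force: 0.0
eef_pos: [0.5494, -0.1218, 0.0143]
force: [-0.3, 0.3, -0.8]
gripper_force: 0.0
```

Scaled: 0.002 m is 0.032, 0.0003 m is 0.0048.

```bash
(python3 jog.py '[{"finger_gap":0, "trans":[0.032, 0.0048, 0]}, {"finger_gap":0, "trans":[0.032, 0.0048, 0]}, {"finger_gap":0, "trans":[0.032, 0.0048, 0]}, {"finger_gap":0}]';python3 jog.py '[{"finger_gap":0, "trans":[0.032, 0.0048, 0]}, {"finger_gap":0}]';python3 jog.py '[{"finger_gap":0, "trans":[0.016, 0, 0]}, {"finger_gap":0, "trans":[0.016, 0, 0]}, {"finger_gap":0}]') |grep -E "eef|^force"
```

```text
eef_pos: [0.5503, -0.1162, 0.0144]
force: [-0.5, 0.1, -0.0]
eef_pos: [0.5505, -0.1142, 0.0144]
force: [-0.2, 0.1, -0.3]
eef_pos: [0.5505, -0.1122, 0.0144]
force: [-0.3, -0.0, -0.4]
```

Scaled: 0.001 m is 0.016.

```bash
(python3 jog.py '[{"finger_gap":0, "trans":[0.016, 0, 0]}, {"finger_gap":0}]';python3 jog.py '[{"finger_gap":0, "trans":[0.016, 0, 0]}, {"finger_gap":0}]';python3 jog.py '[{"finger_gap":0, "trans":[0.016, 0, 0]}, {"finger_gap":0}]') |grep -E "eef|^force"; python3 see.py 6
```

```text
eef_pos: [0.5504, -0.1113, 0.0144]
force: [-0.6, 0.2, -0.0]
eef_pos: [0.5505, -0.1112, 0.0145]
force: [0.0, -5.0, 0.4]
eef_pos: [0.5505, -0.111, 0.0146]
force: [-1.0, -9.0, -0.0]
px [274. 439.] mm [ 535.7 -181.5] [79.8 13.6] 1.6
```

Scaled: -0.06 m is -0.96, -0.05 m is -0.8.

```bash
python3 jog.py '[{"finger_gap":0, "trans":[-0.048, 0, 0]}, {"finger_gap":0, "trans":[-0.24, 0, -0.08]}, {"finger_gap":0, "trans":[-0.16, 0, -0.8]}, {"finger_gap":0, "trans":[0, 0, -0.96]}, {"finger_gap":0, "trans":[0, 0, -0.8]}, {"finger_gap":0}, {"finger_gap":0}]' |grep -E "eef|^force"; python3 see.py 7
```

```text
eef_pos: [0.5507, -0.1375, 0.1791]
force: [-1.7, -0.8, -0.2]
px [314. 142.] mm [550.7 -75.9] [45.  49.4] 1.5
px [313.  50.] mm [547.6  -8.5] [43.3 43.3] 1.5
```

View pics/w7.png

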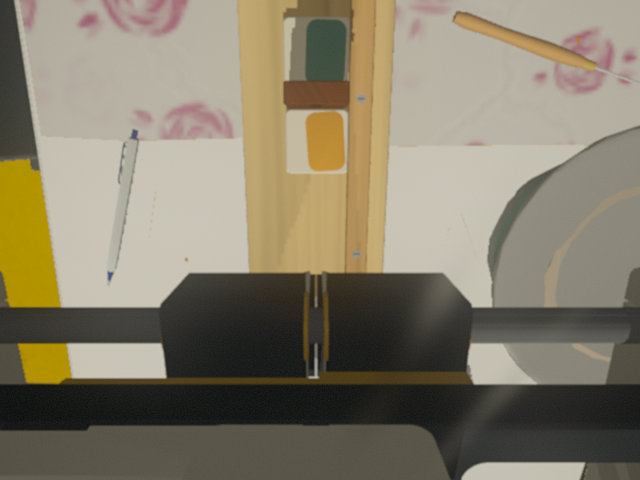

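The spacer at (317,95) is sandwiched between the teal tile and the orange tile at (317,142), which is square and close to the batten.

Scaled: 0.0478 m is 0.7648, 0.0007 m is 0.0112, 10 degrees / 90 = 0.1111.

```bash
python3 jog.py '[{"finger_gap":0.6, "trans":[0.752, 0.0112, 0]}, {"finger_gap":0.6, "trans":[0.7648, 0.0112, 0]}, {"finger_gap":0.6, "trans":[0, 0, 0.16], "yaw":0.1111}, {"finger_gap":0.6, "trans":[0, 0, 0.16], "yaw":0.1111}, {"finger_gap":0.6, "trans":[0, 0, 0.16], "yaw":0.1111}, {"finger_gap":0.6, "trans":[0, 0, 0.16], "yaw":0.1111}, {"finger_gap":0.6, "trans":[0, 0, 0.16], "yaw":0.1111}, {"finger_gap":0.6, "trans":[0, 0, 0.16], "yaw":0.1111}]'|grep eef; python3 jog.py '[{"finger_gap":0.6, "yaw":0.1111}, {"finger_gap":0.6, "yaw":0.1111}, {"finger_gap":0.6, "yaw":0.1111}, {"finger_gap":0.6}, {"finger_gap":0.6}]'|grep -E "eef|rot|wid"
```

```text
eef_pos: [0.5489, -0.0424, 0.1173]
eef_pos: [0.5494, -0.0425, 0.1186]
tool_rot: [-180.0, 0.1, 1.8]
width: 0.596
```

Scaled: 0.04 m is 0.64, 0.03 m is 0.48, 0.3 degrees / 90 = 0.0033.

```bash
python3 jog.py '[{"finger_gap":0.6, "trans":[0, 0.0032, 0.64], "yaw":0.0033}, {"finger_gap":0.6, "trans":[0, 0, 0.48]}, {"finger_gap":0.6, "trans":[0, 0, 0.232]}, {"finger_gap":0.6}, {"finger_gap":0.6}]'|grep -E "eef|force"; python3 jog.py '[{"finger_gap":0}, {"finger_gap":0}, {"finger_gap":0}, {"finger_gap":0}, {"finger_gap":0}, {"finger_gap":0}]' 15 |grep -E "eef|force|wid"
```

```text
eef_pos: [0.5507, -0.0428, 0.0359]
force: [0.4, 0.1, 1.1]
gripper_force: 0.0
eef_pos: [0.5499, -0.0428, 0.0349]
force: [-0.4, -1.7, 0.9]
width: 0.164
gripper_force: 15.0
```

Scaled: -0.05 m is -0.8, -0.012 m is -0.192.

```bash
python3 jog.py '[{"finger_gap":0, "trans":[0, 0, -0.128]}, {"finger_gap":0, "trans":[0, 0, -0.192]}, {"finger_gap":0, "trans":[0, 0, -0.24]}, {"finger_gap":0, "trans":[0, -0.64, 0]}, {"finger_gap":0, "trans":[0, -0.8, 0]}, {"finger_gap":0, "trans":[0, -0.7328, 0]}, {"finger_gap":0}, {"finger_gap":0}]'; python3 jog.py '[{"finger_gap":0, "trans":[0, 0, 0.24]}, {"finger_gap":0, "trans":[0, 0, 0.192]}, {"finger_gap":0, "trans":[0, 0, 0.096]}, {"finger_gap":0}, {"finger_gap":0}]' |grep -E "eef|^force|rot"
```

```text
clock: 20.82
eef_pos: [0.547, 0.0928, 0.0706]
tool_rot: [180.0, -0.1, 1.3]
force: [-0.4, -0.8, 0.1]
width: 0.166
gripper_force: 15.0
eef_pos: [0.547, 0.093, 0.037]
tool_rot: [180.0, -0.0, 1.3]
force: [0.9, -0.7, 0.1]
```

Scaled: 0.0015 m is 0.024, 0.001 m is 0.016, -0.2 degrees / 90 = -0.0022.

```bash
(python3 jog.py '[{"finger_gap":0, "trans":[0, 0.024, 0.016], "yaw":-0.0022}, {"finger_gap":0, "trans":[0, 0.024, 0]}, {"finger_gap":0, "trans":[0, 0.0192, 0]}, {"finger_gap":0}]'; python3 jog.py '[{"finger_gap":0, "trans":[0, 0.0128, 0]}, {"finger_gap":0}]';python3 jog.py '[{"finger_gap":0, "trans":[0, 0.0096, 0]}, {"finger_gap":0}]';python3 jog.py '[{"finger_gap":0, "trans":[0, 0.0096, 0]}, {"finger_gap":0}]';python3 jog.py '[{"finger_gap":0, "trans":[0, 0.0096, 0]}, {"finger_gap":0}]') | grep -E "eef|^force"
```

```text
eef_pos: [0.5469, 0.0888, 0.0359]
force: [0.7, -0.1, -0.9]
eef_pos: [0.5469, 0.088, 0.0359]
force: [-0.3, 0.9, -1.0]
eef_pos: [0.5469, 0.0874, 0.0359]
force: [0.4, -1.0, -0.8]
eef_pos: [0.5469, 0.0871, 0.0359]
force: [0.1, 2.0, 0.2]
eef_pos: [0.547, 0.0871, 0.0359]
force: [-0.0, 5.6, -0.4]
```

Contact is at y = 0.0871, against 0.0873 predicted. I'll set the spacer down, release it and look.

The manual's scale: shifts go in shares of 62.5 mm and turns go in shares of 90 degrees. Converting my numbers, 0.001 m is 0.016, 0.0008 m is 0.0128.

```bash
python3 jog.py '[{"finger_gap":0, "trans":[0, -0.0096, 0.016]}, {"finger_gap":0, "trans":[0, 0, 0.0128]}, {"finger_gap":0}]' | grep -E "eef|^force"; python3 jog.py '[{"finger_gap":0.6}, {"finger_gap":0.6}, {"finger_gap":0.6}, {"finger_gap":0.6}, {"finger_gap":0.6, "trans":[0, 0, -0.48]}, {"finger_gap":0.6, "trans":[0, 0, -0.8]}, {"finger_gap":0.6, "trans":[0, 0, -0.8]}, {"finger_gap":0.6}]'|grep -E "eef|wid|rot"; python3 jog.py '[{"finger_gap":0.6, "trans":[-0.64, -0.304, -0.24]}, {"finger_gap":0.6, "trans":[-0.64, -0.304, -0.24]}, {"finger_gap":0.6}, {"finger_gap":0.6}]' | grep eef; python3 see.py 8
```

```text
eef_pos: [0.5471, 0.0871, 0.0349]
force: [-1.7, 3.4, 7.0]
eef_pos: [0.5493, 0.0869, 0.1683]
tool_rot: [180.0, -0.5, 1.5]
width: 0.601
eef_pos: [0.4663, 0.1226, 0.1936]
px [558. 124.] mm [549.2 -73.3] [45.7 52.1] 1.5
px [480. 124.] mm [547.6  -9.2] [45.7 51.5] 1.5
px [406. 124.] mm [546.   50.9] [45.7 42.9] 1.5
px [270. 124.] mm [542.9 162.6] [46.8 49.7] 0.9
```

View pics/w8.png

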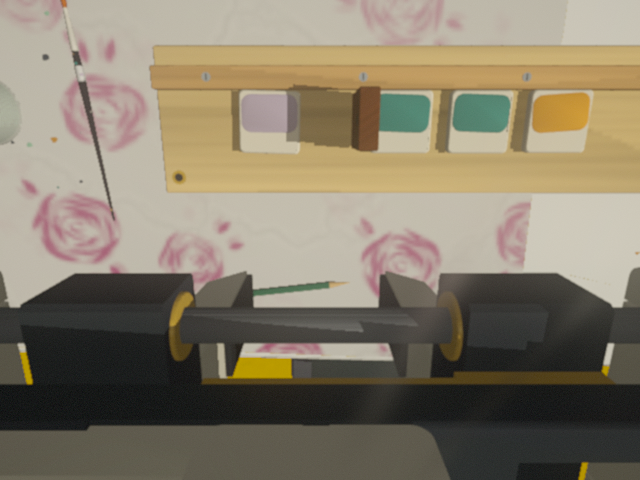

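The spacer stands at (368,118) against the left teal tile. Purple is at (270,121), square near the batten. Orange at (558,121) still keeps its joint.

Scaled: -0.0427 m is -0.6832, 0.039 m is 0.624, -10 degrees / 90 = -0.1111.

```bash
python3 jog.py '[{"finger_gap":0, "trans":[0.624, -0.6832, 0]}, {"finger_gap":0, "trans":[0.624, -0.6832, 0]}, {"finger_gap":0, "yaw":-0.1111}, {"finger_gap":0, "yaw":-0.1111}, {"finger_gap":0, "yaw":-0.1111}, {"finger_gap":0, "yaw":-0.1111}, {"finger_gap":0, "yaw":-0.1111}, {"finger_gap":0, "yaw":-0.1111}]'|grep eef; python3 jog.py '[{"finger_gap":0, "trans":[0, 0, 0.64], "yaw":-0.1111}, {"finger_gap":0, "trans":[0, 0, 0.64], "yaw":-0.1111}, {"finger_gap":0, "trans":[0, 0, 0.64], "yaw":-0.1111}, {"finger_gap":0}, {"finger_gap":0}]'
```

```text
eef_pos: [0.5424, 0.2095, 0.1927]
clock: 26.5
eef_pos: [0.5429, 0.2101, 0.0748]
tool_rot: [179.9, -0.0, 91.3]
force: [-0.5, 0.1, 0.5]
width: 0.002
gripper_force: 0.0
```

Scaled: 0.035 m is 0.56, 0.02 m is 0.32, -0.2 degrees / 90 = -0.0022.

```bash
python3 jog.py '[{"finger_gap":0, "trans":[0, 0, 0.56], "yaw":-0.0022}, {"finger_gap":0, "trans":[0, 0, 0.32]}, {"finger_gap":0, "trans":[0, 0, 0.072]}, {"finger_gap":0}, {"finger_gap":0}]'|grep -E "eef|^force"; python3 jog.py '[{"finger_gap":0, "trans":[-0.096, 0, 0]}, {"finger_gap":0, "trans":[-0.096, 0, 0]}, {"finger_gap":0, "trans":[-0.096, 0, 0]}, {"finger_gap":0, "trans":[-0.096, 0, 0]}, {"finger_gap":0, "trans":[-0.096, 0, 0]}, {"finger_gap":0, "trans":[-0.096, 0, 0]}, {"finger_gap":0, "trans":[-0.096, 0, 0]}, {"finger_gap":0}]' |grep -E "eef|^force";(python3 jog.py '[{"finger_gap":0, "trans":[-0.032, 0, 0]}, {"finger_gap":0, "trans":[-0.032, 0, 0]}, {"finger_gap":0, "trans":[-0.032, 0, 0]}, {"finger_gap":0, "trans":[-0.032, 0, 0]}, {"finger_gap":0}]';python3 jog.py '[{"finger_gap":0, "trans":[-0.0192, 0, 0]}, {"finger_gap":0}]';python3 jog.py '[{"finger_gap":0, "trans":[-0.0192, 0, 0]}, {"finger_gap":0}]') |grep -E "eef|^force"
```

```text
eef_pos: [0.5427, 0.2104, 0.0161]
force: [0.3, 0.0, 0.1]
eef_pos: [0.5429, 0.1677, 0.0146]
force: [0.4, -0.4, -0.3]
eef_pos: [0.5432, 0.16, 0.0146]
force: [-0.4, 1.1, 0.6]
eef_pos: [0.5432, 0.1589, 0.0146]
force: [0.6, 0.0, -1.0]
eef_pos: [0.5433, 0.1577, 0.0146]
force: [0.2, 0.2, -0.4]
```

Scaled: -0.001 m is -0.016.

```bash
(python3 jog.py '[{"finger_gap":0, "trans":[-0.016, 0, 0]}, {"finger_gap":0}]';python3 jog.py '[{"finger_gap":0, "trans":[-0.016, 0, 0]}, {"finger_gap":0}]';python3 jog.py '[{"finger_gap":0, "trans":[-0.016, 0, 0]}, {"finger_gap":0}]';python3 jog.py '[{"finger_gap":0, "trans":[-0.016, 0, 0]}, {"finger_gap":0}]') |grep -E "eef|^force"
```

```text
eef_pos: [0.5433, 0.1567, 0.0146]
force: [0.3, -0.8, 0.3]
eef_pos: [0.5433, 0.1557, 0.0146]
force: [1.0, 0.8, 0.5]
eef_pos: [0.5434, 0.1554, 0.0147]
force: [0.6, 4.8, 0.7]
eef_pos: [0.5435, 0.1553, 0.0147]
force: [0.7, 9.0, -0.4]
```

Scaled: -0.06 m is -0.96, 0.003 m is 0.048, 10 degrees / 90 = 0.1111.

```bash
python3 jog.py '[{"finger_gap":0, "trans":[0.048, 0, 0]}, {"finger_gap":0, "trans":[0.192, 0, -0.08]}, {"finger_gap":0, "trans":[0.16, 0, -0.8]}, {"finger_gap":0, "trans":[0, 0, -0.96]}, {"finger_gap":0, "trans":[0, 0, -0.96]}, {"finger_gap":0.6, "trans":[-0.624, -0.608, 0]}, {"finger_gap":0.6, "trans":[-0.624, -0.624, 0]}, {"finger_gap":0.6, "yaw":0.1111}]' |grep -E "eef|^force"; python3 jog.py '[{"finger_gap":0.6, "yaw":0.1111}, {"finger_gap":0.6, "yaw":0.1111}, {"finger_gap":0.6, "yaw":0.1111}, {"finger_gap":0.6, "yaw":0.1111}, {"finger_gap":0.6, "yaw":0.1111}, {"finger_gap":0.6, "yaw":0.1111}, {"finger_gap":0.6, "yaw":0.1111}, {"finger_gap":0.6, "yaw":0.1111}]'|grep -E "eef|rot";  python3 jog.py '[{"finger_gap":0.6}, {"finger_gap":0.6}]'; python3 see.py 9
```

```text
eef_pos: [0.4652, 0.0969, 0.1901]
force: [0.4, -0.2, 0.3]
eef_pos: [0.4679, 0.0987, 0.19]
tool_rot: [180.0, -0.0, 1.4]
clock: 32.5
eef_pos: [0.4679, 0.0987, 0.1898]
tool_rot: [180.0, -0.0, 1.9]
force: [0.3, 0.0, -0.7]
width: 0.599
gripper_force: 0.0
px [532. 126.] mm [549.5 -73.5] [46.1 51.8] 1.9
px [453. 126.] mm [547.4  -9.5] [46.1 51. ] 1.9
px [376. 126.] mm [546.2  52.6] [46.1 46.7] 1.9
px [294. 125.] mm [544.4 119.2] [45.2 49.4] 1.9
```

View pics/w9.png

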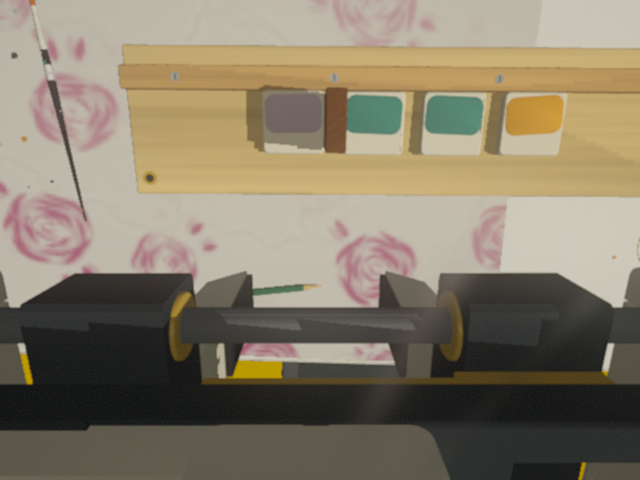

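Purple at (294,122) is snug against the spacer (336,120) and square. Now I'll lift the spacer out.

Scaled: 0.0395 m is 0.632, 0.0068 m is 0.1088.

```bash
python3 jog.py '[{"finger_gap":0.6, "trans":[0.632, 0.1088, 0.48]}, {"finger_gap":0.6, "trans":[0.6304, 0.1104, 0.48]}, {"finger_gap":0.6, "trans":[0, 0, 0.48]}, {"finger_gap":0.6}, {"finger_gap":0.6}]'|grep -E "eef|rot"
```

```text
eef_pos: [0.5476, 0.0873, 0.1007]
tool_rot: [180.0, -0.1, 1.8]
```

Scaled: 0.03 m is 0.48, 0.025 m is 0.4, 0.3 degrees / 90 = 0.0033.

```bash
python3 jog.py '[{"finger_gap":0.6, "trans":[0, 0.0032, 0.48], "yaw":0.0033}, {"finger_gap":0.6, "trans":[0, 0, 0.4]}, {"finger_gap":0.6, "trans":[0, 0, 0.176]}, {"finger_gap":0.6}, {"finger_gap":0.6}]'|grep -E "eef|rot|force"; python3 jog.py '[{"finger_gap":0}, {"finger_gap":0}, {"finger_gap":0}, {"finger_gap":0}, {"finger_gap":0}, {"finger_gap":0}]' 15 |grep -E "eef|force|wid"
```

```text
eef_pos: [0.5482, 0.0871, 0.035]
tool_rot: [180.0, -0.1, 1.4]
force: [0.0, 0.1, 0.2]
gripper_force: 0.0
eef_pos: [0.5473, 0.0871, 0.0336]
force: [0.4, 2.4, -0.4]
width: 0.164
gripper_force: 15.0
```

Scaled: -0.0396 m is -0.6336, -0.03 m is -0.48.

```bash
python3 jog.py '[{"finger_gap":0, "trans":[0, 0, -0.128]}, {"finger_gap":0, "trans":[0, 0, -0.352]}, {"finger_gap":0, "trans":[0, 0, -0.48]}, {"finger_gap":0, "trans":[0, 0, -0.48]}, {"finger_gap":0, "trans":[-0.6336, 0.288, 0]}, {"finger_gap":0, "trans":[-0.6336, 0.288, 0]}, {"finger_gap":0, "trans":[-0.6336, 0.288, 0]}, {"finger_gap":0}]'|grep -E "eef|wid"; python3 jog.py '[{"finger_gap":0, "trans":[0, 0, 0.48]}, {"finger_gap":0, "trans":[0, 0, 0.48]}, {"finger_gap":0, "trans":[0, 0, 0.4]}, {"finger_gap":0, "trans":[0, 0, 0.16]}, {"finger_gap":0}, {"finger_gap":0}]'|grep -E "eef|rot|^force|wid"
```

```text
eef_pos: [0.4274, 0.0294, 0.1241]
width: 0.162
eef_pos: [0.4307, 0.0301, 0.0294]
tool_rot: [180.0, -0.1, 1.4]
force: [0.5, -0.2, -0.9]
width: 0.166
```

Scaled: 0.004 m is 0.064, 0.002 m is 0.032.

```bash
(python3 jog.py '[{"finger_gap":0, "trans":[0, 0, 0.064]}, {"finger_gap":0, "trans":[0, 0, 0.032]}, {"finger_gap":0}]';python3 jog.py '[{"finger_gap":0, "trans":[0, 0, 0.016]}, {"finger_gap":0}]';python3 jog.py '[{"finger_gap":0, "trans":[0, 0, 0.016]}, {"finger_gap":0}]')|grep -E "eef|^force"
```

```text
eef_pos: [0.4298, 0.0301, 0.0226]
force: [-0.3, 0.4, 0.1]
eef_pos: [0.4298, 0.0301, 0.0216]
force: [0.3, 0.3, -0.1]
eef_pos: [0.4299, 0.0301, 0.0214]
force: [-3.1, -0.3, 12.3]
```

Scaled: -0.06 m is -0.96, -0.03 m is -0.48.

```bash
python3 jog.py '[{"finger_gap":0, "trans":[0, 0, -0.0128]}, {"finger_gap":0.6}, {"finger_gap":0.6}, {"finger_gap":0.6}, {"finger_gap":0.6}, {"finger_gap":0.6, "trans":[0, 0, -0.48]}, {"finger_gap":0.6, "trans":[0, 0, -0.8]}, {"finger_gap":0.6, "trans":[0, 0, -0.96]}]'|grep -E "eef|wid"; python3 jog.py '[{"finger_gap":0.6, "trans":[0, 0, -0.96]}, {"finger_gap":0.6, "trans":[0, 0, -0.8]}, {"finger_gap":0.6}, {"finger_gap":0.6}]'; python3 see.py 10; python3 - <<'E'
from h import *
cv2.imwrite("pics/top1.png",vision.grab_frame("top"))
a=cv2.imread("pics/w10.png");b=cv2.imread("pics/top1.png")
cv2.imwrite("pics/fin.png",np.hstack([cv2.resize(a,(400,300)),b[180:405,130:430][:, :] if 0 else cv2.resize(b,(400,300))]))
E
```

```text
eef_pos: [0.429, 0.0301, 0.1623]
width: 0.596
clock: 38.67
eef_pos: [0.4293, 0.0302, 0.2706]
tool_rot: [-180.0, 0.1, 1.4]
force: [-0.1, -0.6, -0.0]
width: 0.603
gripper_force: 0.0
px [294.  85.] mm [545.   53.9] [46.3 50. ] 1.4
px [230.  84.] mm [543.9 118. ] [45.3 51.1] 1.4
px [426.  84.] mm [549.  -75.3] [46.2 50.8] 1.4
px [360.  84.] mm [547.4 -10.8] [46.2 50.4] 1.4
```

View pics/fin.png

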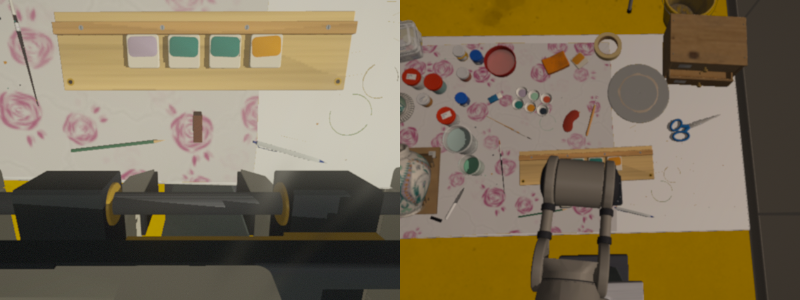

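The spacer stands at (197,126) on the bare table. All three joints look equal (measured centres about 64.1, 64.7 and 64.5 mm apart), and the bystanders have not moved.

```bash
python3 -c "
from workcell import manip, vision, ticket
print(ticket.hand_in())"
```

```text
the job is handed in; nothing more can be done
None
```

The job is handed in, with no verdict returned: both loose tiles are spaced off the bonded tiles by the spacer and close to the batten (camera check within about 1 mm), and the spacer stands on the bare table in front of the board.

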